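Close four sample pots with their stoppers

ROBOT

A 6-joint arm with a two-finger parallel gripper is mounted at the origin on the work surface. World frame = base frame: x ahead of the robot, y to its left, z up, the work surface at z = 0. Lengths are in m, angles in rad, forces in N, time in s.
With the tool pointing down it reaches from about 0.275 to 0.975 m from the base axis. Payload 8.4 kg.
Tool frame: the origin (TCP) lies between the finger pads; the fingertips stand 8 mm ahead of it and the grasp point (between the pads) lies 11 mm behind it; z points along the fingers, y is the line along which they close (so a half turn about z gives the same grasp; the last joint's range is limited). The gripper opens to 92 mm and grips with 3 to 60 N. Pads are 20 mm wide; open, the fingers measure 128 mm over their backs; the gripper's body (75 mm by 189 mm) begins 69 mm behind the grasp point.
Start: joints at [-1.107, 0.353, 1.633, -0, 1.155, -0.002], TCP at [0.281, -0.558, 0.223] pointing down, gripper open.
Joint ranges: [-2.63, 2.63], [-0.92, 2.1], [0.06, 2.66], [-1.3, 4.44], [0, 2.69], [-3.02, 3.02]. Speed limits (rad/s): [2.22, 2.22, 2.79, 3.14, 3.14, 3.14].

INTERFACE

Orientations are given as [roll, pitch, yaw] about the fixed x, y, z axes, in that order (R = Rz(yaw) Ry(pitch) Rx(roll)).
In Python, from plant import arm gives the robot as it stands. The module is installed in compiled form; this text tells all that it offers.
- The arm moves only by the tool jog_arm, never from a script. Its argument "targets" is a list of rows, each an object of numbers: "hand": the closure, from -1 (fully open) to 1 (shut); "tx", "ty", "tz": the shift along the tool's x, y, z in mm; "ax", "ay", "az": the turn, a rotation vector about the tool's x, y, z in rad. In form: [{"hand": .., "tx": .., "ty": .., "tz": .., "ax": .., "ay": .., "az": ..}, ...]. A call has 1 to 20 rows; each row shifts and turns the commanded pose from where the row before left it, along the tool's axes as they then stand; what a row does not reach is not made up. A row lasts 1/12 s, in which the tool goes at most 41.7 mm and 7.16 degrees, less where a joint would pass 70% of its speed; a pose out of reach is approached as far as the arm can. A call is refused whole if a number of a shift passes 41.7 or a number of a turn 0.125, either way. A call with a gripper value outside its range is refused whole. The fingers move at their own pace and stop on an object; "squeeze" is the grip in N (left out, the last holds). Time passes only in rows, so rows that do not move let the fingers close. It gives the time, the measured TCP pose, the force, the opening and the grip force at its end, in the units of the state.
- arm.get_state(): the state, without advancing time (a new reading comes with each control period).
- arm.capture(name): name is "side" or "top" or "wrist"; returns (picture, depth): 400x640x3 uint8, red, green, blue; 400x640 float32, m along the optical axis (not along the pixel's ray), 0 where there is no reading.
- arm.camera_model(name): a dict with "fx", "fy", "cx", "cy" (pixels), "xyz" and "rotation" of the camera in the world. Camera axes: x right, y down, z forward; pixel columns grow to the right and rows downward; lengths in m; the calibration is good to about 2 mm. A picture is of the moment at which its call begins: read the wrist's pose just before it. camera_model takes no time and is no camera call; for the wrist camera it gives the pose at the moment of the call.
- arm.job_done(): hands the job in; it is judged then, once.
Trained networks look in the newest picture that a camera, given by its name, has taken for a name from the list of things; names that differ only in an ending like _2 or _b are one class to them, and where a whole thing is asked for, a point or a joint stands for the part that bears it (a point fixed in the world has none). Each returns a list of dicts, best first, with "p" (0 to 1); they miss things now and then, are a little off and sometimes report something else, mostly with a low value. They report only what shows in the picture. A call takes as long as a camera call. They do not tell look-alikes from the thing itself.
- arm.find_in(camera, target): "pixel" ([column, row] in pixels, amid what is visible of it).
- arm.regions_of(camera, target): "region" (400x640 bool, what is visible of it) and "pixel" ([column, row] in pixels, amid what is visible of it).
The state is a dict: "clock": time; "joint_pos": joint angles; "joint_velocities": joint speeds; "joint_efforts": joint torques, N m; "tool_pos": TCP position; "tcp_rot": TCP orientation; "ft_force": force on the tool from outside, world axes, zero at the start; "moment": the same for the moment, N m; "width": opening from 0.0 (shut) to 1.0 (fully open); "finger_force": force on a finger pad.
Only numpy, scipy, OpenCV 4.12 (cv2) and the standard library are available. Lean on these libraries where they do the work, as an engineer would, in place of code of your own. Each camera call takes 0.05 s, during which the arm holds its last target. There are 200 camera calls.

TASK

Close each of the four open white pots with the green knobbed stopper of its own width, pushed down until its flange lies flat on the rim, the narrowest stopper in the narrowest mouth and so on up to the widest. Leave all pots standing upright on the bench, and leave the pot that is already closed where it stands.

Things in the scene. Friction and masses are not known exactly. Their poses are not given: they have to be found in the camera images.
- jar_small: open round white pot, one of four alike but for width, this one with the narrowest mouth: mouth 30 mm inside diameter, rim ring 38 mm outside, body 48 mm wide up to 30 mm, rim at 45 mm height, inner floor at 12 mm. Loose, about 300 g. Origin: centre of its underside; z up
- jar_medium: open round white pot, one of four alike but for width, this one with the second narrowest mouth: mouth 40 mm inside diameter, rim ring 48 mm outside, body 58 mm wide up to 30 mm, rim at 45 mm height, inner floor at 12 mm. Loose, about 350 g. Origin: centre of its underside; z up
- jar_large: open round white pot, one of four alike but for width, this one with the second widest mouth: mouth 50 mm inside diameter, rim ring 58 mm outside, body 68 mm wide up to 30 mm, rim at 45 mm height, inner floor at 12 mm. Loose, about 400 g. Origin: centre of its underside; z up
- jar_widest: open round white pot, one of four alike but for width, this one with the widest mouth: mouth 60 mm inside diameter, rim ring 68 mm outside, body 78 mm wide up to 30 mm, rim at 45 mm height, inner floor at 12 mm. Loose, about 450 g. Origin: centre of its underside; z up
- stopper_small: green stopper for jar_small, standing plug down: tapered plug 16 mm long (14 mm across at the foot, 25 mm at the top), flange 40 mm across at 16 to 22 mm height, upright round grip knob 18 mm across at 22 to 48 mm (alike on all four). About 50 g. Origin: centre of the plug's underside, z up. Seated, the flange lies on the rim and this origin is 29 mm above the pot's
- stopper_medium: green stopper for jar_medium, standing plug down: tapered plug 16 mm long (24 mm across at the foot, 35 mm at the top), flange 50 mm across at 16 to 22 mm height, upright round grip knob 18 mm across at 22 to 48 mm (alike on all four). About 60 g. Origin: centre of the plug's underside, z up. Seated, the flange lies on the rim and this origin is 29 mm above the pot's
- stopper_large: green stopper for jar_large, standing plug down: tapered plug 16 mm long (34 mm across at the foot, 45 mm at the top), flange 60 mm across at 16 to 22 mm height, upright round grip knob 18 mm across at 22 to 48 mm (alike on all four). About 70 g. Origin: centre of the plug's underside, z up. Seated, the flange lies on the rim and this origin is 29 mm above the pot's
- stopper_widest: green stopper for jar_widest, standing plug down: tapered plug 16 mm long (44 mm across at the foot, 55 mm at the top), flange 70 mm across at 16 to 22 mm height, upright round grip knob 18 mm across at 22 to 48 mm (alike on all four). About 80 g. Origin: centre of the plug's underside, z up. Seated, the flange lies on the rim and this origin is 29 mm above the pot's
- jar_done: finished white pot, already closed by a flat green cap with no knob: 58 mm wide, 57 mm tall. Loose, to be left where it stands. Origin: centre of its underside; z up
There are look-alikes about, which are no part of the job. What is shaped like the jar_done but pink or red is not meant.

How it is judged:
By the outcome, as a careful person would: the job done as asked, in the order asked, and still so for the second after the job is handed in, with the robot touching nothing.
It also fails if it takes over 93 s, if anything falls off the work surface, if the arm or the gripper's body presses on something with over 40 N, if the wrist force passes 120 N, or if a joint passes its speed limit or range.

## Working session

There is one attempt and no reset: what is moved stays moved. The work goes in short steps, Python scripts to look and compute and a tool call to move; the robot and the scene stay as the last step left them, time stands still between calls to the robot, and variables do not carry over. Pictures are saved under pics/ and viewed, at most 14 in all, crops included, and the job is handed in when it is done.

Besides the shell and the picture viewer there is one more tool, called as name(argument=value, ...), one argument or row to a line, values as JSON. jog_arm: Moves the arm, as the interface text tells. Its arguments: {"type":"object","properties":{"targets":{"type":"array","items":{"type":"object","properties":{"hand":{"type":"number"},"tx":{"type":"number"},"ty":{"type":"number"},"tz":{"type":"number"},"ax":{"type":"number"},"ay":{"type":"number"},"az":{"type":"number"}}}},"squeeze":{"type":"number"}},"required":["targets"]}

```bash
mkdir -p pics; python3 - <<'E'
from plant import arm
import cv2,numpy as np
s=arm.get_state();print(s)
for n in ["top","side"]:
    im,d=arm.capture(n);cv2.imwrite(f"pics/{n}0.png",im[:,:,::-1]);np.savez(f"{n}0.npz",im=im,d=d);print(n,arm.camera_model(n))
    for t in ["jar_small","jar_medium","jar_large","jar_widest","stopper_small","stopper_medium","stopper_large","stopper_widest","jar_done"]:
        print(t,[(np.round(q["pixel"]).tolist(),round(q["p"],2)) for q in arm.find_in(n,t)])
E
```

```text
{'clock': 0.0, 'joint_pos': array([-1.10737838e+00,  3.53666631e-01,  1.63411407e+00, -6.72650390e-06,
        1.15516403e+00, -2.40292580e-03]), 'joint_velocities': array([ 0.00022733,  0.00082349, -0.00121857, -0.00174825,  0.00108853,
        0.00091646]), 'joint_efforts': array([-5.39393324e-03, -5.93848622e+01, -3.34218585e+01,  6.93328539e-02,
        2.36469728e-02, -1.15510907e-04]), 'tool_pos': array([ 0.28051137, -0.55799421,  0.22186071]), 'tcp_rot': array([-3.14024056e+00,  2.90117211e-06,  4.65823591e-01]), 'ft_force': array([ 0.48354349, -0.59611827,  0.72927887]), 'moment': array([0.01884162, 0.01826297, 0.00972457]), 'finger_force': 0.0, 'width': 0.9989014461589404}
top {'fx': 407.3595216576461, 'fy': 407.3595216576461, 'cx': 316.2907001813935, 'cy': 204.01187065190433, 'xyz': array([0.37457713, 0.01575054, 1.14437793]), 'rotation': array([-3.0161694 , -0.02653797, -1.58012072])}
jar_small [([421.0, 251.0], 0.68)]
jar_medium [([310.0, 207.0], 0.72)]
jar_large [([164.0, 196.0], 0.68)]
jar_widest [([395.0, 170.0], 0.94)]
stopper_small [([348.0, 166.0], 0.49)]
stopper_me
[... 198 characters left out ...]
, 223.0], 0.56)]
side {'fx': 479.1529700330656, 'fy': 479.1529700330656, 'cx': 323.6883945821201, 'cy': 199.61583668367257, 'xyz': array([0.05411885, 1.05031543, 0.69968648]), 'rotation': array([-2.09296937e+00, -1.29515209e-03, -2.73999432e+00])}
jar_small [([392.0, 171.0], 0.69)]
jar_medium [([318.0, 210.0], 0.97), ([365.0, 150.0], 0.23)]
jar_large [([231.0, 293.0], 0.81), ([392.0, 172.0], 0.33)]
jar_widest [([319.0, 164.0], 0.57)]
stopper_small [([298.0, 180.0], 0.56)]
stopper_medium [([392.0, 171.0], 0.73)]
stopper_large [([235.0, 248.0], 0.63)]
stopper_widest [([392.0, 173.0], 0.6), ([318.0, 287.0], 0.59)]
jar_done [([292.0, 253.0], 0.95), ([316.0, 233.0], 0.94), ([356.0, 241.0], 0.85)]
```

```bash
python3 - <<'E'
import cv2
im=cv2.imread("pics/top0.png")[120:320,120:500]
cv2.imwrite("pics/top0c.png",cv2.resize(im,None,fx=2.1,fy=2.1,interpolation=cv2.INTER_CUBIC))
E
```

```text
(no output)
```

View pics/top0.png

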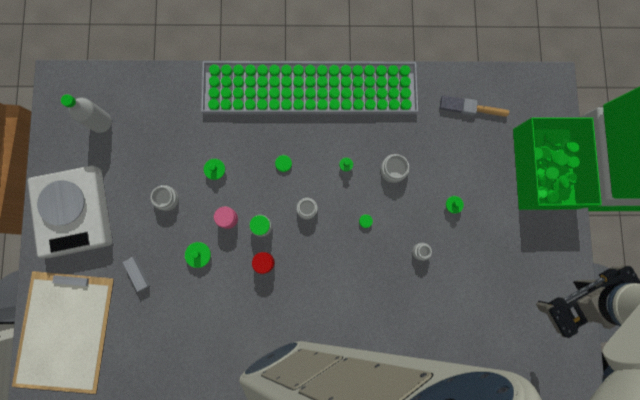

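View pics/side0.png

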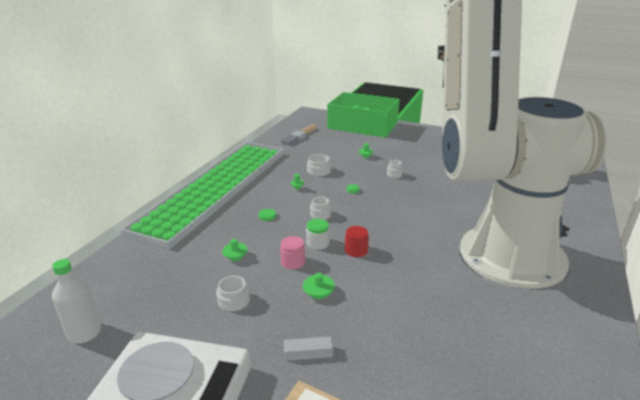

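View pics/top0c.png

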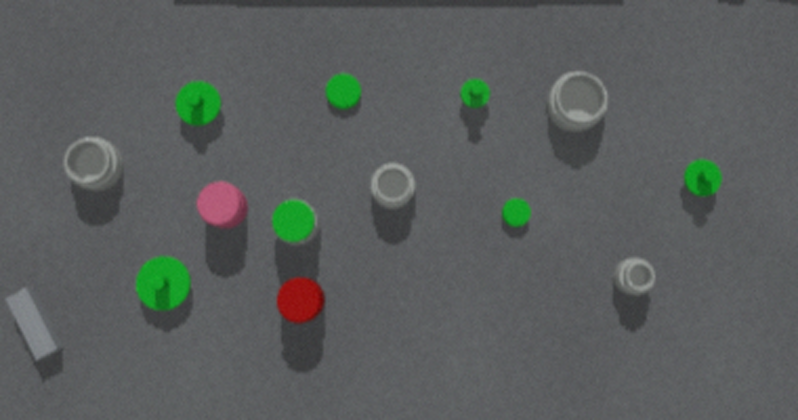

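Top view: pots at (422,252) small, (307,209) medium, (164,198) large and (395,168) widest. Knobbed stoppers, by flange width, at (346,164) small, (454,205) medium, (214,169) large and (197,255) widest. The flat discs at (283,163) and (366,221) have no knob, so they are look-alikes. The finished pot is at (260,226), and the pink and red cans are not meant.

```bash
cat > h.py <<'E'
import cv2,numpy as np
from scipy.spatial.transform import Rotation as Ro
def ray(m,px,z):
    R=Ro.from_euler('xyz',m['rotation']).as_matrix()
    v=R@np.array([(px[0]-m['cx'])/m['fx'],(px[1]-m['cy'])/m['fy'],1]);o=np.array(m['xyz'])
    return o+v*(z-o[2])/v[2]
def cloud(m,d):
    v,u=np.indices(d.shape)
    P=np.stack([(u-m['cx'])/m['fx']*d,(v-m['cy'])/m['fy']*d,d],-1)
    return P@Ro.from_euler('xyz',m['rotation']).as_matrix().T+np.array(m['xyz'])
def comp(mask,px):
    n,l,s,c=cv2.connectedComponentsWithStats(mask.astype('uint8'))
    i=min((k for k in range(1,n) if s[k,4]>25),key=lambda k:np.hypot(*(c[k]-px)))
    return cv2.findContours((l==i).astype('uint8'),0,1)[0][0]
def fit(c): return cv2.fitEllipse(cv2.convexHull(c))
def green(im):
    h=cv2.cvtColor(im,cv2.COLOR_RGB2HSV);return (h[...,0]>45)&(h[...,0]<75)&(h[...,1]>150)
E
python3 - <<'E'
from plant import arm
from h import *
m=arm.camera_model("top");f=np.load("top0.npz");im,d=f["im"],f["d"]
P=cloud(m,d)
for n,p in dict(small=(346,164),medium=(454,205),large=(214,169),widest=(197,255)).items():
    e=fit(comp(green(im),p));print("stopper",n,ray(m,e[0],.021).round(4),np.array(e[1])*1.12/407*1000)
hs=cv2.cvtColor(im,cv2.COLOR_RGB2HSV)
for n,p in dict(small=(422,252),medium=(307,209),large=(164,198),widest=(395,168),done=(260,228)).items():
    u,v=p;w=np.s_[v-25:v+25,u-25:u+25];q=P[w][(P[w][...,2]>.034)&(P[w][...,2]<.07)]
    mid=(q[:,:2].max(0)+q[:,:2].min(0))/2
    e=fit(comp((hs[...,2]>125)&(hs[...,1]<60),p))
    print("pot",n,mid.round(4),np.ptp(q[:,:2],axis=0).round(4),ray(m,e[0],.04).round(4),np.array(e[1])*1.1/407*1000)
E
```

```text
stopper small [ 0.6292 -0.0996  0.021 ] [35.82962111 36.07836074]
stopper medium [ 0.5128 -0.4025  0.021 ] [46.30369294 48.30343036]
stopper large [0.6164 0.2697 0.021 ] [56.39089973 57.52950532]
stopper widest [0.3794 0.3095 0.021 ] [68.64158312 71.0152081 ]
pot small [ 0.382  -0.3057] [0.0352 0.0364] [ 0.3854 -0.3022  0.04  ] [41.43752021 47.8296847 ]
pot medium [0.5036 0.0134] [0.0472 0.0492] [0.5066 0.0122 0.04  ] [49.45451891 54.49132146]
pot large [0.5348 0.4012] [0.0551 0.0618] [0.5392 0.4024 0.04  ] [56.42671843 68.8569971 ]
pot widest [ 0.6162 -0.2377] [0.0666 0.0658] [ 0.6198 -0.2357  0.04  ] [63.58847231 73.62010028]
pot done [0.4576 0.1583] [0.0605 0.0957] [0.5066 0.0122 0.04  ] [49.45451891 54.49132146]
```

jog_arm(
  targets=[
    {"hand": 0,"az": 0.1165},
    {"hand": 0,"az": 0.1165},
    {"hand": 0,"az": 0.1165},
    {"hand": 0,"az": 0.1165},
  ],
  squeeze=20,
)

```text
invalid input at $.targets[0]: expected keys hand, tx, ty, tz, ax, ay, az
```

jog_arm(
  targets=[
    {"hand": 0,"tx": 20,"ty": -26,"tz": 1},
    {"hand": 0,"tx": 20,"ty": -26,"tz": 1},
    {"hand": 0,"tx": 20,"ty": -26,"tz": 1},
    {"hand": 0,"tx": 20,"ty": -26,"tz": 1},
    {"hand": 0,"tx": 20,"ty": -26,"tz": 1},
    {"hand": 0,"tx": 20,"ty": -26,"tz": 1},
    {"hand": 0,"tx": 20,"ty": -26,"tz": 1},
    {"hand": 0,"tx": 20,"ty": -26,"tz": 1},
    {"hand": 0,"tx": 20,"ty": -26,"tz": 1},
    {"hand": 0,"tx": 20,"ty": -26,"tz": 1},
    {"hand": 0,"tx": 20,"ty": -26,"tz": 1},
    {"hand": 0,"tx": 20,"ty": -26,"tz": 1},
    {"hand": 0,"tx": 20,"ty": -26,"tz": 1},
    {"hand": 0,"tx": 20,"ty": -26,"tz": 1},
    {"hand": 0,"tx": 20,"ty": -26,"tz": 1},
    {"hand": 0,"tx": 20,"ty": -26,"tz": 1},
    {"hand": 0,"tx": 20,"ty": -26,"tz": 1},
    {"hand": 0,"tx": 9,"ty": -16,"tz": 1},
  ],
)

```text
invalid input at $.targets[0]: expected keys hand, tx, ty, tz, ax, ay, az
```

```bash
cat >> h.py <<'E'
def look(name):
    from plant import arm
    m=arm.camera_model("wrist");im,d=arm.capture("wrist");cv2.imwrite(f"pics/{name}.png",im[:,:,::-1])
    s=arm.get_state();print(s["clock"],s["tool_pos"].round(4),s["tcp_rot"].round(3),s["width"],s["ft_force"].round(1));return m,im,d
E
python3 - <<'E'
from h import *
m,im,d=look("w1");print(m)
R=Ro.from_euler('xyz',m['rotation']).as_matrix()
c=R.T@(np.array([.629,-.1,.021])-m['xyz']);p=(m['cx']+m['fx']*c[0]/c[2],m['cy']+m['fy']*c[1]/c[2]);print(p)
e=fit(comp(green(im),p));print(e,ray(m,e[0],.021))
E
```

```text
1.05 [ 0.2807 -0.5584  0.2226] [3.142 0.    0.466] 0.996348861903943 [-0.3  0.3  0.9]
{'fx': 318.3664647115016, 'fy': 318.3664647115016, 'cx': 315.64047420908173, 'cy': 201.92828897892227, 'xyz': array([ 0.34628118, -0.52700196,  0.38534236]), 'rotation': array([ 2.87996485e+00, -4.43386559e-04, -1.10616561e+00])}
(np.float64(-27.231895130322812), np.float64(-500.95583505349066))
((551.3880615234375, 20.28675651550293), (119.88933563232422, 236.08212280273438), 108.24476623535156) [ 0.54052613 -0.70091515  0.021     ]
```

View pics/w1.png

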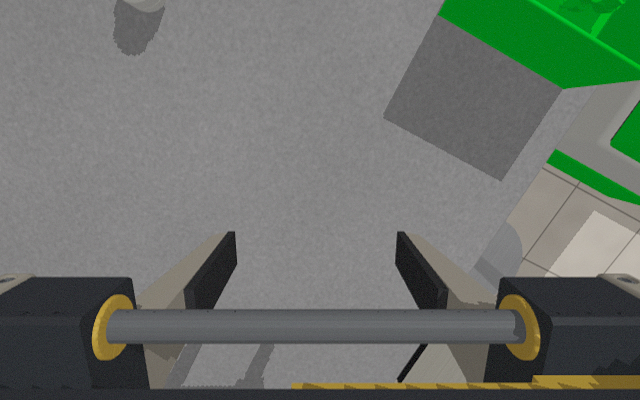

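The wrist view shows the open fingers at the bottom, with a pot top-left at (135,5). Both moves were refused because every row needs all seven keys. I'll resend them in full.

jog_arm(
  targets=[
    {"hand": 0,"tx": 0,"ty": 0,"tz": 0,"ax": 0,"ay": 0,"az": 0.1165},
    {"hand": 0,"tx": 0,"ty": 0,"tz": 0,"ax": 0,"ay": 0,"az": 0.1165},
    {"hand": 0,"tx": 0,"ty": 0,"tz": 0,"ax": 0,"ay": 0,"az": 0.1165},
    {"hand": 0,"tx": 0,"ty": 0,"tz": 0,"ax": 0,"ay": 0,"az": 0.1165},
  ],
  squeeze=20,
)

```text
clock: 1.38
tool_pos: [0.2807, -0.5584, 0.2226]
tcp_rot: [3.142, 0.0, -0.006]
ft_force: [-0.0, 0.4, 0.2]
width: 0.729
finger_force: 0.0
```

jog_arm(
  targets=[
    {"hand": 0,"tx": 20,"ty": -26,"tz": 1,"ax": 0,"ay": 0,"az": 0},
    {"hand": 0,"tx": 20,"ty": -26,"tz": 1,"ax": 0,"ay": 0,"az": 0},
    {"hand": 0,"tx": 20,"ty": -26,"tz": 1,"ax": 0,"ay": 0,"az": 0},
    {"hand": 0,"tx": 20,"ty": -26,"tz": 1,"ax": 0,"ay": 0,"az": 0},
    {"hand": 0,"tx": 20,"ty": -26,"tz": 1,"ax": 0,"ay": 0,"az": 0},
    {"hand": 0,"tx": 20,"ty": -26,"tz": 1,"ax": 0,"ay": 0,"az": 0},
    {"hand": 0,"tx": 20,"ty": -26,"tz": 1,"ax": 0,"ay": 0,"az": 0},
    {"hand": 0,"tx": 20,"ty": -26,"tz": 1,"ax": 0,"ay": 0,"az": 0},
    {"hand": 0,"tx": 20,"ty": -26,"tz": 1,"ax": 0,"ay": 0,"az": 0},
    {"hand": 0,"tx": 20,"ty": -26,"tz": 1,"ax": 0,"ay": 0,"az": 0},
    {"hand": 0,"tx": 20,"ty": -26,"tz": 1,"ax": 0,"ay": 0,"az": 0},
    {"hand": 0,"tx": 20,"ty": -26,"tz": 1,"ax": 0,"ay": 0,"az": 0},
    {"hand": 0,"tx": 20,"ty": -26,"tz": 1,"ax": 0,"ay": 0,"az": 0},
    {"hand": 0,"tx": 20,"ty": -26,"tz": 1,"ax": 0,"ay": 0,"az": 0},
    {"hand": 0,"tx": 20,"ty": -26,"tz": 1,"ax": 0,"ay": 0,"az": 0},
    {"hand": 0,"tx": 20,"ty": -26,"tz": 1,"ax": 0,"ay": 0,"az": 0},
    {"hand": 0,"tx": 20,"ty": -26,"tz": 1,"ax": 0,"ay": 0,"az": 0},
    {"hand": 0,"tx": 9,"ty": -16,"tz": 1,"ax": 0,"ay": 0,"az": 0},
  ],
)

```text
clock: 2.88
tool_pos: [0.6319, -0.0979, 0.2046]
tcp_rot: [-3.141, -0.001, 0.001]
ft_force: [-0.0, -0.0, 0.5]
width: 0.5
finger_force: 0.0
```

```bash
python3 - <<'E'
from h import *
m,im,d=look("w2");print(m)
R=Ro.from_euler('xyz',m['rotation']).as_matrix()
c=R.T@(np.array([.629,-.1,.021])-m['xyz']);p=(m['cx']+m['fx']*c[0]/c[2],m['cy']+m['fy']*c[1]/c[2]);print(p)
e=fit(comp(green(im),p));print(e,ray(m,e[0],.021))
E
```

```text
2.9333 [ 0.6325 -0.096   0.2043] [-3.14e+00 -1.00e-03  2.00e-03] 0.5028247708232206 [ 0.7  3.4 -0.8]
{'fx': 318.3664647115016, 'fy': 318.3664647115016, 'cx': 315.64047420908173, 'cy': 201.92828897892227, 'xyz': array([ 0.70498948, -0.09907555,  0.36744491]), 'rotation': array([ 2.88144681e+00,  1.28152776e-05, -1.57093369e+00])}
(np.float64(316.48445011870035), np.float64(187.8394083589409))
((316.3870849609375, 185.35084533691406), (33.75458908081055, 34.59145736694336), 11.870267868041992) [ 0.63182698 -0.09989032  0.021     ]
```

View pics/w2.png

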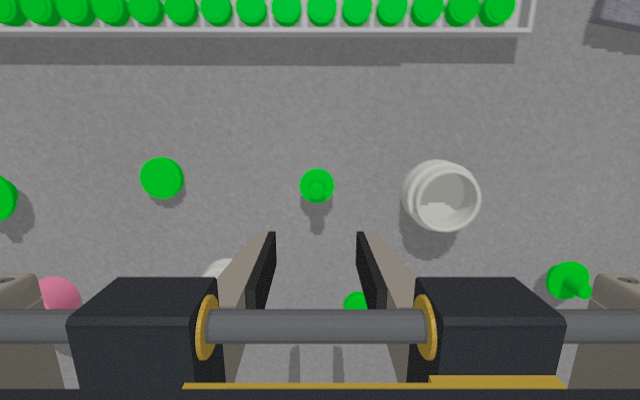

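Stopper_small sits between the fingers at (316,185), with its knob up. The widest pot is to the right at (443,195). I'm descending and gripping.

jog_arm(
  targets=[
    {"hand": 0,"tx": -0.7,"ty": 3.9,"tz": 30,"ax": 0,"ay": 0,"az": 0},
    {"hand": 0,"tx": 0,"ty": 0,"tz": 40,"ax": 0,"ay": 0,"az": 0},
    {"hand": 0,"tx": 0,"ty": 0,"tz": 40,"ax": 0,"ay": 0,"az": 0},
    {"hand": 0,"tx": 0,"ty": 0,"tz": 30,"ax": 0,"ay": 0,"az": 0},
    {"hand": 0,"tx": 0,"ty": 0,"tz": 20,"ax": 0,"ay": 0,"az": 0},
    {"hand": 0,"tx": 0,"ty": 0,"tz": 10,"ax": 0,"ay": 0,"az": 0},
    {"hand": 0,"tx": 0,"ty": 0,"tz": 0,"ax": 0,"ay": 0,"az": 0},
    {"hand": 1,"tx": 0,"ty": 0,"tz": 0,"ax": 0,"ay": 0,"az": 0},
    {"hand": 1,"tx": 0,"ty": 0,"tz": 0,"ax": 0,"ay": 0,"az": 0},
    {"hand": 1,"tx": 0,"ty": 0,"tz": 0,"ax": 0,"ay": 0,"az": 0},
    {"hand": 1,"tx": 0,"ty": 0,"tz": 0,"ax": 0,"ay": 0,"az": 0},
    {"hand": 1,"tx": 0,"ty": 0,"tz": 0,"ax": 0,"ay": 0,"az": 0},
    {"hand": 1,"tx": 0,"ty": 0,"tz": 0,"ax": 0,"ay": 0,"az": 0},
  ],
)

```text
clock: 4.02
tool_pos: [0.63, -0.1045, 0.0358]
tcp_rot: [3.141, -0.002, -0.0]
ft_force: [-0.1, 1.4, 3.7]
width: 0.195
finger_force: 19.5
```

jog_arm(
  targets=[
    {"hand": 1,"tx": 0,"ty": 0,"tz": -20,"ax": 0,"ay": 0,"az": 0},
    {"hand": 1,"tx": 0,"ty": 0,"tz": -40,"ax": 0,"ay": 0,"az": 0},
    {"hand": 1,"tx": 0,"ty": 0,"tz": -40,"ax": 0,"ay": 0,"az": 0},
    {"hand": 1,"tx": -10,"ty": 6,"tz": 0,"ax": 0,"ay": 0,"az": 0},
    {"hand": 1,"tx": -25,"ty": 13,"tz": 0,"ax": 0,"ay": 0,"az": 0},
    {"hand": 1,"tx": -25,"ty": 13,"tz": 0,"ax": 0,"ay": 0,"az": 0},
    {"hand": 1,"tx": -25,"ty": 13,"tz": 0,"ax": 0,"ay": 0,"az": 0},
    {"hand": 1,"tx": -25,"ty": 13,"tz": 0,"ax": 0,"ay": 0,"az": 0},
    {"hand": 1,"tx": -25,"ty": 13,"tz": 0,"ax": 0,"ay": 0,"az": 0},
    {"hand": 1,"tx": -25,"ty": 13,"tz": 0,"ax": 0,"ay": 0,"az": 0},
    {"hand": 1,"tx": -25,"ty": 13,"tz": 0,"ax": 0,"ay": 0,"az": 0},
    {"hand": 1,"tx": -25,"ty": 13,"tz": 0,"ax": 0,"ay": 0,"az": 0},
    {"hand": 1,"tx": -22,"ty": 13,"tz": 0,"ax": 0,"ay": 0,"az": 0},
    {"hand": 1,"tx": -10,"ty": 7,"tz": 0,"ax": 0,"ay": 0,"az": 0},
    {"hand": 1,"tx": 0,"ty": 0,"tz": 0,"ax": 0,"ay": 0,"az": 0},
    {"hand": 1,"tx": 0,"ty": 0,"tz": 0,"ax": 0,"ay": 0,"az": 0},
    {"hand": 1,"tx": 0,"ty": 0,"tz": 0,"ax": 0,"ay": 0,"az": 0},
    {"hand": 1,"tx": 0,"ty": 0,"tz": 0,"ax": 0,"ay": 0,"az": 0},
  ],
)

```text
clock: 5.52
tool_pos: [0.3882, -0.2341, 0.1347]
tcp_rot: [3.141, -0.001, 0.001]
ft_force: [0.5, -0.2, -0.9]
width: 0.2
finger_force: 19.3
```

```bash
python3 - <<'E'
from h import *
m,im,d=look("w3");np.savez("w3.npz",im=im,d=d,**m)
P=cloud(m,d);print(m['xyz'])
q=P[(P[...,2]>.036)&(P[...,2]<.052)&(np.hypot(P[...,0]-.383,P[...,1]+.304)<.035)]
print(len(q),(q.max(0)+q.min(0))/2,np.ptp(q,axis=0))
E
```

```text
5.5667 [ 0.3881 -0.234   0.1346] [ 3.142e+00 -0.000e+00  1.000e-03] 0.19452066920704933 [-0.3 -0.6  0. ]
[ 0.46140669 -0.2352166   0.29745139]
885 [ 0.38446038 -0.30670292  0.04176342] [0.03778131 0.03722487 0.01128076]
```

View pics/w3.png

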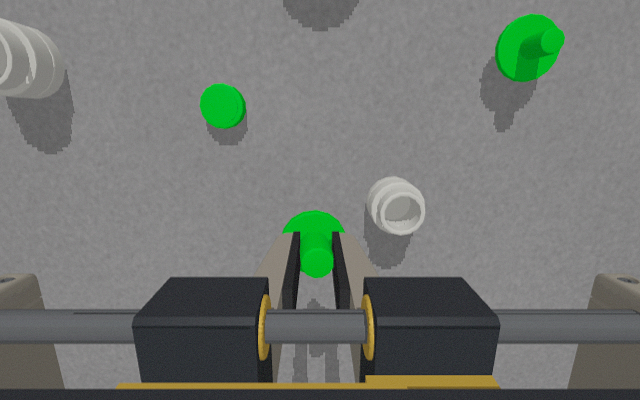

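Pot_small's rim is clear at (400,207), and the stopper is held upright at (315,235). Next I'm measuring where the stopper sits relative to the TCP.

```bash
cat >> h.py <<'E'
def held(m,im,d,t,r):
    "centre of the held stopper minus TCP, from the flange edge ahead of the fingers (known radius r)"
    from scipy.optimize import least_squares
    P=cloud(m,d);zf=t[2]-.0125
    g=green(im)&(np.hypot(P[...,0]-t[0],P[...,1]-t[1])<r+.015)
    c=max(cv2.findContours(g.astype('uint8'),0,1)[0],key=len)[:,0]
    Q=np.array([ray(m,p,zf)[:2] for p in c]);Q=Q[(Q[:,0]>t[0]+.008)]
    s=least_squares(lambda o:np.hypot(*(Q-o).T)-r,t[:2],loss='soft_l1',f_scale=.001)
    k=g&(P[...,2]>t[2]+.009)&(P[...,2]<t[2]+.025);kk=P[k]
    print("held off mm",(s.x-t[:2])*1e3,"res",np.abs(s.fun).mean()*1e3,"knob",((kk.max(0)+kk.min(0))/2-t)*1e3,np.ptp(kk,axis=0)*1e3)
def pot(m,d,xy,r):
    P=cloud(m,d);q=P[(P[...,2]>.037)&(P[...,2]<.053)&(np.hypot(P[...,0]-xy[0],P[...,1]-xy[1])<r+.015)]
    print("pot",((q.max(0)+q.min(0))/2).round(4),np.ptp(q,axis=0).round(4))
def stop(m,im,d,xy,r):
    P=cloud(m,d);q=P[green(im)&(P[...,2]>.012)&(P[...,2]<.028)&(np.hypot(P[...,0]-xy[0],P[...,1]-xy[1])<r+.015)]
    print("stopper",((q.max(0)+q.min(0))/2).round(4),np.ptp(q,axis=0).round(4))
E
python3 - <<'E'
from h import *
f=np.load("w3.npz");held(f,f["im"],f["d"],np.array([.3881,-.234,.1346]),.02)
E
```

```text
held off mm [ 0.75705631 -0.0494448 ] res 1.6593701282674125 knob [ 1.17747465 -1.65168381 12.09839815] [17.52959263 17.19697268  6.02671307]
```

jog_arm(
  targets=[
    {"hand": 1,"tx": -2.5,"ty": 12,"tz": 0,"ax": 0,"ay": 0,"az": 0},
    {"hand": 1,"tx": -2,"ty": 24,"tz": 0,"ax": 0,"ay": 0,"az": 0},
    {"hand": 1,"tx": 0,"ty": 24,"tz": 0,"ax": 0,"ay": 0,"az": 0},
    {"hand": 1,"tx": 0,"ty": 12,"tz": 0,"ax": 0,"ay": 0,"az": 0},
    {"hand": 1,"tx": 0,"ty": 0,"tz": 10,"ax": 0,"ay": 0,"az": 0},
    {"hand": 1,"tx": 0,"ty": 0,"tz": 20,"ax": 0,"ay": 0,"az": 0},
    {"hand": 1,"tx": 0,"ty": 0,"tz": 15,"ax": 0,"ay": 0,"az": 0},
    {"hand": 1,"tx": 0,"ty": 0,"tz": 8,"ax": 0,"ay": 0,"az": 0},
    {"hand": 1,"tx": 0,"ty": 0,"tz": 6,"ax": 0,"ay": 0,"az": 0},
    {"hand": 1,"tx": 0,"ty": 0,"tz": 5,"ax": 0,"ay": 0,"az": 0},
    {"hand": 1,"tx": 0,"ty": 0,"tz": 4,"ax": 0,"ay": 0,"az": 0},
    {"hand": 1,"tx": 0,"ty": 0,"tz": 0,"ax": 0,"ay": 0,"az": 0},
  ],
)

```text
clock: 6.57
tool_pos: [0.3826, -0.306, 0.0662]
tcp_rot: [-3.141, 0.0, 0.0]
ft_force: [0.5, -0.5, -0.5]
width: 0.192
finger_force: 19.5
```

jog_arm(
  targets=[
    {"hand": 1,"tx": 0,"ty": 0,"tz": 1,"ax": 0,"ay": 0,"az": 0},
    {"hand": 1,"tx": 0,"ty": 0,"tz": 1,"ax": 0,"ay": 0,"az": 0},
    {"hand": 1,"tx": 0,"ty": 0,"tz": 0,"ax": 0,"ay": 0,"az": 0},
  ],
)

```text
clock: 6.82
tool_pos: [0.3829, -0.3064, 0.065]
tcp_rot: [3.141, -0.001, -0.0]
ft_force: [-0.6, -0.0, 0.9]
width: 0.188
finger_force: 19.7
```

jog_arm(
  targets=[
    {"hand": 1,"tx": 0,"ty": 0,"tz": 1,"ax": 0,"ay": 0,"az": 0},
    {"hand": 1,"tx": 0,"ty": 0,"tz": 1,"ax": 0,"ay": 0,"az": 0},
    {"hand": 1,"tx": 0,"ty": 0,"tz": 1,"ax": 0,"ay": 0,"az": 0},
    {"hand": 1,"tx": 0,"ty": 0,"tz": 0,"ax": 0,"ay": 0,"az": 0},
  ],
)

```text
clock: 7.15
tool_pos: [0.3832, -0.3059, 0.0632]
tcp_rot: [-3.141, -0.001, -0.001]
ft_force: [-2.0, 10.4, 24.3]
width: 0.188
finger_force: 20.0
```

jog_arm(
  targets=[
    {"hand": 0,"tx": 0,"ty": 0,"tz": -1.5,"ax": 0,"ay": 0,"az": 0},
    {"hand": 0,"tx": 0,"ty": 0,"tz": 0,"ax": 0,"ay": 0,"az": 0},
    {"hand": 0,"tx": 0,"ty": 0,"tz": 0,"ax": 0,"ay": 0,"az": 0},
    {"hand": 0,"tx": 0,"ty": 0,"tz": 0,"ax": 0,"ay": 0,"az": 0},
    {"hand": 0,"tx": 0,"ty": 0,"tz": -20,"ax": 0,"ay": 0,"az": 0},
    {"hand": 0,"tx": 0,"ty": 0,"tz": -40,"ax": 0,"ay": 0,"az": 0},
    {"hand": 0,"tx": 11,"ty": 7,"tz": -40,"ax": 0,"ay": 0,"az": 0},
    {"hand": 0,"tx": 25,"ty": 20,"tz": -20,"ax": 0,"ay": 0,"az": 0},
    {"hand": 0,"tx": 30,"ty": 25,"tz": -10,"ax": 0,"ay": 0,"az": 0},
    {"hand": 0,"tx": 30,"ty": 25,"tz": 0,"ax": 0,"ay": 0,"az": 0},
    {"hand": 0,"tx": 25,"ty": 15,"tz": 0,"ax": 0,"ay": 0,"az": 0},
    {"hand": 0,"tx": 10,"ty": 5,"tz": 0,"ax": 0,"ay": 0,"az": 0},
    {"hand": 0,"tx": 0,"ty": 0,"tz": 0,"ax": 0,"ay": 0,"az": 0},
    {"hand": 0,"tx": 0,"ty": 0,"tz": 0,"ax": 0,"ay": 0,"az": 0},
    {"hand": 0,"tx": 0,"ty": 0,"tz": 0,"ax": 0,"ay": 0,"az": 0},
  ],
)

```text
clock: 8.4
tool_pos: [0.5123, -0.4026, 0.192]
tcp_rot: [-3.141, 0.001, -0.0]
ft_force: [-0.4, 0.6, -1.2]
width: 0.502
finger_force: 0.0
```

```bash
python3 - <<'E'
from h import *
m,im,d=look("w4")
stop(m,im,d,(.515,-.403),.025)
from plant import arm
im,d=arm.capture("side");c=im[130:220,340:440];cv2.imwrite("pics/s4.png",cv2.resize(c[:,:,::-1],None,fx=6,fy=6))
E
```

```text
8.45 [ 0.5123 -0.4026  0.1923] [-3.141e+00  1.000e-03 -0.000e+00] 0.4945409852816837 [ 0.1 -0.   0.3]
stopper [ 0.5146 -0.4046  0.0235] [0.0484 0.0482 0.0073]
```

View pics/s4.png

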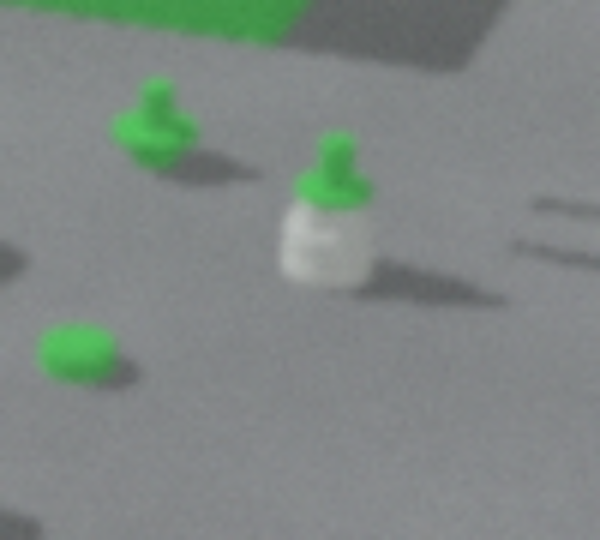

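The crop shows the small pot closed and upright at about (335,210), and the medium stopper still standing at (155,125). Next is the medium stopper.

jog_arm(
  targets=[
    {"hand": 0,"tx": 1.5,"ty": 1.5,"tz": 27,"ax": 0,"ay": 0,"az": 0},
    {"hand": 0,"tx": 0,"ty": 0,"tz": 40,"ax": 0,"ay": 0,"az": 0},
    {"hand": 0,"tx": 0,"ty": 0,"tz": 40,"ax": 0,"ay": 0,"az": 0},
    {"hand": 0,"tx": 0,"ty": 0,"tz": 30,"ax": 0,"ay": 0,"az": 0},
    {"hand": 0,"tx": 0,"ty": 0,"tz": 15,"ax": 0,"ay": 0,"az": 0},
    {"hand": 0,"tx": 0,"ty": 0,"tz": 6,"ax": 0,"ay": 0,"az": 0},
    {"hand": 0,"tx": 0,"ty": 0,"tz": 0,"ax": 0,"ay": 0,"az": 0},
    {"hand": 1,"tx": 0,"ty": 0,"tz": 0,"ax": 0,"ay": 0,"az": 0},
    {"hand": 1,"tx": 0,"ty": 0,"tz": 0,"ax": 0,"ay": 0,"az": 0},
    {"hand": 1,"tx": 0,"ty": 0,"tz": 0,"ax": 0,"ay": 0,"az": 0},
    {"hand": 1,"tx": 0,"ty": 0,"tz": 0,"ax": 0,"ay": 0,"az": 0},
    {"hand": 1,"tx": 0,"ty": 0,"tz": 0,"ax": 0,"ay": 0,"az": 0},
    {"hand": 1,"tx": 0,"ty": 0,"tz": 0,"ax": 0,"ay": 0,"az": 0},
  ],
)

```text
clock: 9.58
tool_pos: [0.5155, -0.4052, 0.0358]
tcp_rot: [3.141, -0.001, -0.0]
ft_force: [-0.3, -0.0, 6.1]
width: 0.191
finger_force: 19.9
```

jog_arm(
  targets=[
    {"hand": 1,"tx": 0,"ty": 0,"tz": -20,"ax": 0,"ay": 0,"az": 0},
    {"hand": 1,"tx": 0,"ty": 0,"tz": -40,"ax": 0,"ay": 0,"az": 0},
    {"hand": 1,"tx": 0,"ty": 0,"tz": -40,"ax": 0,"ay": 0,"az": 0},
    {"hand": 1,"tx": 0,"ty": -15,"tz": 0,"ax": 0,"ay": 0,"az": 0},
    {"hand": 1,"tx": -1,"ty": -30,"tz": 0,"ax": 0,"ay": 0,"az": 0},
    {"hand": 1,"tx": -1,"ty": -30,"tz": 0,"ax": 0,"ay": 0,"az": 0},
    {"hand": 1,"tx": -1,"ty": -30,"tz": 0,"ax": 0,"ay": 0,"az": 0},
    {"hand": 1,"tx": -1,"ty": -30,"tz": 0,"ax": 0,"ay": 0,"az": 0},
    {"hand": 1,"tx": -1,"ty": -30,"tz": 0,"ax": 0,"ay": 0,"az": 0},
    {"hand": 1,"tx": -1,"ty": -30,"tz": 0,"ax": 0,"ay": 0,"az": 0},
    {"hand": 1,"tx": -1,"ty": -30,"tz": 0,"ax": 0,"ay": 0,"az": 0},
    {"hand": 1,"tx": -1,"ty": -30,"tz": 0,"ax": 0,"ay": 0,"az": 0},
    {"hand": 1,"tx": -1,"ty": -30,"tz": 0,"ax": 0,"ay": 0,"az": 0},
    {"hand": 1,"tx": 0,"ty": -30,"tz": 0,"ax": 0,"ay": 0,"az": 0},
    {"hand": 1,"tx": 0,"ty": -15,"tz": 0,"ax": 0,"ay": 0,"az": 0},
    {"hand": 1,"tx": 0,"ty": -10,"tz": 0,"ax": 0,"ay": 0,"az": 0},
    {"hand": 1,"tx": 0,"ty": 0,"tz": 0,"ax": 0,"ay": 0,"az": 0},
    {"hand": 1,"tx": 0,"ty": 0,"tz": 0,"ax": 0,"ay": 0,"az": 0},
    {"hand": 1,"tx": 0,"ty": 0,"tz": 0,"ax": 0,"ay": 0,"az": 0},
  ],
)

```text
clock: 11.17
tool_pos: [0.5061, -0.0656, 0.1347]
tcp_rot: [3.141, -0.0, -0.001]
ft_force: [-0.3, 0.1, 0.2]
width: 0.188
finger_force: 19.9
```

```bash
python3 - <<'E'
from h import *
from plant import arm
m,im,d=look("w5");t=arm.get_state()["tool_pos"]
pot(m,d,(.506,.0125),.024);held(m,im,d,t,.025)
E
```

```text
11.2167 [ 0.5061 -0.0658  0.1347] [ 3.141e+00 -0.000e+00 -1.000e-03] 0.19081681341318812 [-0.4 -0.4 -0.2]
pot [0.5068 0.0101 0.0422] [0.0475 0.0474 0.0103]
held off mm [-1.1136686  -0.59382275] res 2.6978811137686183 knob [-0.67195444 -0.95549406 11.92210466] [17.59736669 17.40812056  5.82585966]
```

jog_arm(
  targets=[
    {"hand": 1,"tx": 0.7,"ty": -14,"tz": 0,"ax": 0,"ay": 0,"az": 0},
    {"hand": 1,"tx": 1,"ty": -25,"tz": 0,"ax": 0,"ay": 0,"az": 0},
    {"hand": 1,"tx": 0,"ty": -25,"tz": 0,"ax": 0,"ay": 0,"az": 0},
    {"hand": 1,"tx": 0,"ty": -12.7,"tz": 0,"ax": 0,"ay": 0,"az": 0},
    {"hand": 1,"tx": 0,"ty": 0,"tz": 10,"ax": 0,"ay": 0,"az": 0},
    {"hand": 1,"tx": 0,"ty": 0,"tz": 20,"ax": 0,"ay": 0,"az": 0},
    {"hand": 1,"tx": 0,"ty": 0,"tz": 15,"ax": 0,"ay": 0,"az": 0},
    {"hand": 1,"tx": 0,"ty": 0,"tz": 8,"ax": 0,"ay": 0,"az": 0},
    {"hand": 1,"tx": 0,"ty": 0,"tz": 6,"ax": 0,"ay": 0,"az": 0},
    {"hand": 1,"tx": 0,"ty": 0,"tz": 5,"ax": 0,"ay": 0,"az": 0},
    {"hand": 1,"tx": 0,"ty": 0,"tz": 4,"ax": 0,"ay": 0,"az": 0},
    {"hand": 1,"tx": 0,"ty": 0,"tz": 1,"ax": 0,"ay": 0,"az": 0},
    {"hand": 1,"tx": 0,"ty": 0,"tz": 1,"ax": 0,"ay": 0,"az": 0},
    {"hand": 1,"tx": 0,"ty": 0,"tz": 1,"ax": 0,"ay": 0,"az": 0},
    {"hand": 1,"tx": 0,"ty": 0,"tz": 1,"ax": 0,"ay": 0,"az": 0},
    {"hand": 1,"tx": 0,"ty": 0,"tz": 0,"ax": 0,"ay": 0,"az": 0},
  ],
)

```text
clock: 12.55
tool_pos: [0.5081, 0.0121, 0.0643]
tcp_rot: [-3.141, -0.001, -0.0]
ft_force: [-4.6, 0.3, 15.0]
width: 0.187
finger_force: 20.0
```

jog_arm(
  targets=[
    {"hand": 1,"tx": 0,"ty": 0,"tz": 1,"ax": 0,"ay": 0,"az": 0},
    {"hand": 1,"tx": 0,"ty": 0,"tz": 0,"ax": 0,"ay": 0,"az": 0},
    {"hand": 0,"tx": 0,"ty": 0,"tz": -1.5,"ax": 0,"ay": 0,"az": 0},
    {"hand": 0,"tx": 0,"ty": 0,"tz": 0,"ax": 0,"ay": 0,"az": 0},
    {"hand": 0,"tx": 0,"ty": 0,"tz": 0,"ax": 0,"ay": 0,"az": 0},
    {"hand": 0,"tx": 0,"ty": 0,"tz": 0,"ax": 0,"ay": 0,"az": 0},
    {"hand": 0,"tx": 0,"ty": 0,"tz": -20,"ax": 0,"ay": 0,"az": 0},
    {"hand": 0,"tx": 0,"ty": 0,"tz": -40,"ax": 0,"ay": 0,"az": 0},
    {"hand": 0,"tx": 5,"ty": -10,"tz": -40,"ax": 0,"ay": 0,"az": 0},
    {"hand": 0,"tx": 15,"ty": -32,"tz": -20,"ax": 0,"ay": 0,"az": 0},
    {"hand": 0,"tx": 15,"ty": -35,"tz": -10,"ax": 0,"ay": 0,"az": 0},
    {"hand": 0,"tx": 15,"ty": -35,"tz": 0,"ax": 0,"ay": 0,"az": 0},
    {"hand": 0,"tx": 15,"ty": -35,"tz": 0,"ax": 0,"ay": 0,"az": 0},
    {"hand": 0,"tx": 15,"ty": -35,"tz": 0,"ax": 0,"ay": 0,"az": 0},
    {"hand": 0,"tx": 15,"ty": -35,"tz": 0,"ax": 0,"ay": 0,"az": 0},
    {"hand": 0,"tx": 10,"ty": -25,"tz": 0,"ax": 0,"ay": 0,"az": 0},
    {"hand": 0,"tx": 5,"ty": -15,"tz": 0,"ax": 0,"ay": 0,"az": 0},
    {"hand": 0,"tx": 0,"ty": 0,"tz": 0,"ax": 0,"ay": 0,"az": 0},
    {"hand": 0,"tx": 0,"ty": 0,"tz": 0,"ax": 0,"ay": 0,"az": 0},
    {"hand": 0,"tx": 0,"ty": 0,"tz": 0,"ax": 0,"ay": 0,"az": 0},
  ],
)

```text
clock: 14.22
tool_pos: [0.6171, 0.2675, 0.1928]
tcp_rot: [3.141, 0.001, -0.001]
ft_force: [-0.1, -0.1, 0.5]
width: 0.501
finger_force: 0.0
```

```bash
python3 - <<'E'
from h import *
m,im,d=look("w6")
stop(m,im,d,(.618,.268),.03)
from plant import arm
im,d=arm.capture("side");c=im[150:320,200:420];cv2.imwrite("pics/s6.png",cv2.resize(c[:,:,::-1],None,fx=3.5,fy=3.5))
E
```

```text
14.2667 [0.6172 0.2673 0.1931] [ 3.141e+00  1.000e-03 -1.000e-03] 0.4990180886165324 [ 0.6  0.2 -0.7]
stopper [0.6185 0.2689 0.0237] [0.0583 0.058  0.0085]
```

View pics/s6.png

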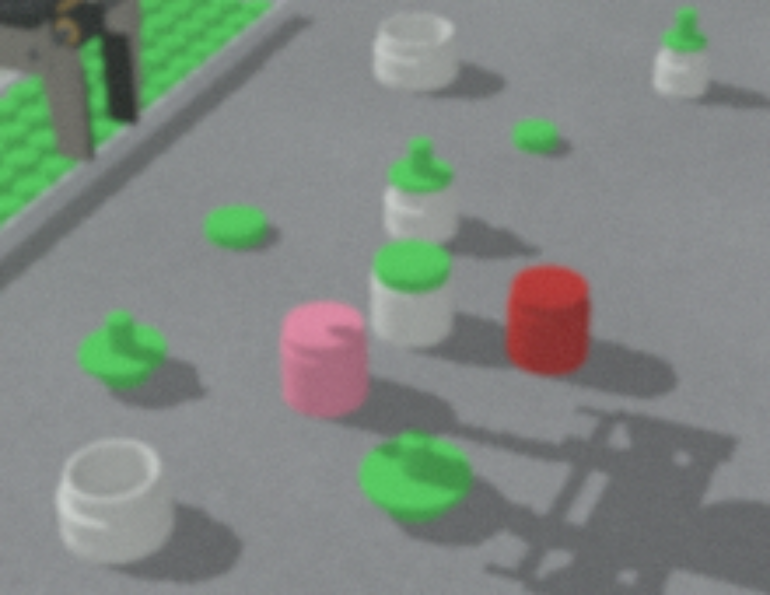

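The medium pot is closed flat at (420,185) and the small one at (685,60). The large stopper stands at (120,350). I'm gripping it now.

jog_arm(
  targets=[
    {"hand": 0,"tx": 1,"ty": -1.7,"tz": 28,"ax": 0,"ay": 0,"az": 0},
    {"hand": 0,"tx": 0,"ty": 0,"tz": 40,"ax": 0,"ay": 0,"az": 0},
    {"hand": 0,"tx": 0,"ty": 0,"tz": 40,"ax": 0,"ay": 0,"az": 0},
    {"hand": 0,"tx": 0,"ty": 0,"tz": 30,"ax": 0,"ay": 0,"az": 0},
    {"hand": 0,"tx": 0,"ty": 0,"tz": 15,"ax": 0,"ay": 0,"az": 0},
    {"hand": 0,"tx": 0,"ty": 0,"tz": 5,"ax": 0,"ay": 0,"az": 0},
    {"hand": 0,"tx": 0,"ty": 0,"tz": 0,"ax": 0,"ay": 0,"az": 0},
    {"hand": 1,"tx": 0,"ty": 0,"tz": 0,"ax": 0,"ay": 0,"az": 0},
    {"hand": 1,"tx": 0,"ty": 0,"tz": 0,"ax": 0,"ay": 0,"az": 0},
    {"hand": 1,"tx": 0,"ty": 0,"tz": 0,"ax": 0,"ay": 0,"az": 0},
    {"hand": 1,"tx": 0,"ty": 0,"tz": 0,"ax": 0,"ay": 0,"az": 0},
    {"hand": 1,"tx": 0,"ty": 0,"tz": 0,"ax": 0,"ay": 0,"az": 0},
    {"hand": 1,"tx": 0,"ty": 0,"tz": 0,"ax": 0,"ay": 0,"az": 0},
  ],
)

```text
clock: 15.4
tool_pos: [0.6195, 0.2709, 0.0364]
tcp_rot: [-3.141, -0.002, -0.0]
ft_force: [-0.9, -0.7, 6.8]
width: 0.188
finger_force: 20.0
```

jog_arm(
  targets=[
    {"hand": 1,"tx": 0,"ty": 0,"tz": -20,"ax": 0,"ay": 0,"az": 0},
    {"hand": 1,"tx": 0,"ty": 0,"tz": -40,"ax": 0,"ay": 0,"az": 0},
    {"hand": 1,"tx": 0,"ty": 0,"tz": -40,"ax": 0,"ay": 0,"az": 0},
    {"hand": 1,"tx": -12,"ty": -6,"tz": 0,"ax": 0,"ay": 0,"az": 0},
    {"hand": 1,"tx": -25,"ty": -14,"tz": 0,"ax": 0,"ay": 0,"az": 0},
    {"hand": 1,"tx": -25,"ty": -14,"tz": 0,"ax": 0,"ay": 0,"az": 0},
    {"hand": 1,"tx": -19,"ty": -11,"tz": 0,"ax": 0,"ay": 0,"az": 0},
    {"hand": 1,"tx": 0,"ty": 0,"tz": 0,"ax": 0,"ay": 0,"az": 0},
    {"hand": 1,"tx": 0,"ty": 0,"tz": 0,"ax": 0,"ay": 0,"az": 0},
    {"hand": 1,"tx": 0,"ty": 0,"tz": 0,"ax": 0,"ay": 0,"az": 0},
  ],
)

```text
clock: 16.23
tool_pos: [0.5382, 0.3156, 0.1353]
tcp_rot: [-3.142, -0.001, 0.0]
ft_force: [0.1, -0.3, -1.3]
width: 0.186
finger_force: 20.0
```

```bash
python3 - <<'E'
from h import *
from plant import arm
m,im,d=look("w7");t=arm.get_state()["tool_pos"]
pot(m,d,(.537,.4),.029);held(m,im,d,t,.03)
E
```

```text
16.2833 [0.5385 0.3154 0.1353] [-3.141e+00 -1.000e-03 -0.000e+00] 0.19139547178389651 [ 0.5 -0.7 -0.6]
pot [0.5388 0.4041 0.0423] [0.0574 0.0576 0.0106]
held off mm [-1.14574633 -1.1049631 ] res 2.0022762147360194 knob [6.64452971e-03 6.34202716e+00 1.52284000e+01] [19.4763044  31.88039085 12.3044109 ]
```

jog_arm(
  targets=[
    {"hand": 1,"tx": 0.6,"ty": -16,"tz": 0,"ax": 0,"ay": 0,"az": 0},
    {"hand": 1,"tx": 0.6,"ty": -30,"tz": 0,"ax": 0,"ay": 0,"az": 0},
    {"hand": 1,"tx": 0,"ty": -28,"tz": 0,"ax": 0,"ay": 0,"az": 0},
    {"hand": 1,"tx": 0,"ty": -15.5,"tz": 0,"ax": 0,"ay": 0,"az": 0},
    {"hand": 1,"tx": 0,"ty": 0,"tz": 10,"ax": 0,"ay": 0,"az": 0},
    {"hand": 1,"tx": 0,"ty": 0,"tz": 20,"ax": 0,"ay": 0,"az": 0},
    {"hand": 1,"tx": 0,"ty": 0,"tz": 15,"ax": 0,"ay": 0,"az": 0},
    {"hand": 1,"tx": 0,"ty": 0,"tz": 8,"ax": 0,"ay": 0,"az": 0},
    {"hand": 1,"tx": 0,"ty": 0,"tz": 6,"ax": 0,"ay": 0,"az": 0},
    {"hand": 1,"tx": 0,"ty": 0,"tz": 5,"ax": 0,"ay": 0,"az": 0},
    {"hand": 1,"tx": 0,"ty": 0,"tz": 4,"ax": 0,"ay": 0,"az": 0},
    {"hand": 1,"tx": 0,"ty": 0,"tz": 1,"ax": 0,"ay": 0,"az": 0},
    {"hand": 1,"tx": 0,"ty": 0,"tz": 1,"ax": 0,"ay": 0,"az": 0},
    {"hand": 1,"tx": 0,"ty": 0,"tz": 1,"ax": 0,"ay": 0,"az": 0},
    {"hand": 1,"tx": 0,"ty": 0,"tz": 1,"ax": 0,"ay": 0,"az": 0},
    {"hand": 1,"tx": 0,"ty": 0,"tz": 0,"ax": 0,"ay": 0,"az": 0},
  ],
)

```text
clock: 17.62
tool_pos: [0.5394, 0.405, 0.0651]
tcp_rot: [-3.142, -0.001, -0.0]
ft_force: [-3.9, -5.1, 11.0]
width: 0.186
finger_force: 20.0
```

jog_arm(
  targets=[
    {"hand": 1,"tx": 0,"ty": 0,"tz": 1.5,"ax": 0,"ay": 0,"az": 0},
    {"hand": 1,"tx": 0,"ty": 0,"tz": 0,"ax": 0,"ay": 0,"az": 0},
    {"hand": 0,"tx": 0,"ty": 0,"tz": -1.5,"ax": 0,"ay": 0,"az": 0},
    {"hand": 0,"tx": 0,"ty": 0,"tz": 0,"ax": 0,"ay": 0,"az": 0},
    {"hand": 0,"tx": 0,"ty": 0,"tz": 0,"ax": 0,"ay": 0,"az": 0},
    {"hand": 0,"tx": 0,"ty": 0,"tz": 0,"ax": 0,"ay": 0,"az": 0},
    {"hand": 0,"tx": 0,"ty": 0,"tz": -20,"ax": 0,"ay": 0,"az": 0},
    {"hand": 0,"tx": 0,"ty": 0,"tz": -40,"ax": 0,"ay": 0,"az": 0},
    {"hand": 0,"tx": -7,"ty": 5,"tz": -40,"ax": 0,"ay": 0,"az": 0},
    {"hand": 0,"tx": -25,"ty": 15,"tz": -20,"ax": 0,"ay": 0,"az": 0},
    {"hand": 0,"tx": -30,"ty": 18,"tz": -10,"ax": 0,"ay": 0,"az": 0},
    {"hand": 0,"tx": -30,"ty": 18,"tz": 0,"ax": 0,"ay": 0,"az": 0},
    {"hand": 0,"tx": -30,"ty": 18,"tz": 0,"ax": 0,"ay": 0,"az": 0},
    {"hand": 0,"tx": -25,"ty": 15,"tz": 0,"ax": 0,"ay": 0,"az": 0},
    {"hand": 0,"tx": -10,"ty": 6,"tz": 0,"ax": 0,"ay": 0,"az": 0},
    {"hand": 0,"tx": 0,"ty": 0,"tz": 0,"ax": 0,"ay": 0,"az": 0},
    {"hand": 0,"tx": 0,"ty": 0,"tz": 0,"ax": 0,"ay": 0,"az": 0},
    {"hand": 0,"tx": 0,"ty": 0,"tz": 0,"ax": 0,"ay": 0,"az": 0},
  ],
)

```text
clock: 19.12
tool_pos: [0.3835, 0.3113, 0.1936]
tcp_rot: [-3.14, -0.001, -0.0]
ft_force: [0.3, -0.6, 0.1]
width: 0.498
finger_force: 0.0
```

```bash
python3 - <<'E'
from h import *
m,im,d=look("w8")
stop(m,im,d,(.383,.31),.035)
E
```

```text
19.1667 [0.3835 0.3112 0.1933] [-3.141e+00 -1.000e-03 -0.000e+00] 0.4958870823905374 [ 0.2  0.  -0.7]
stopper [0.3817 0.3087 0.024 ] [0.0674 0.0689 0.0077]
```

View pics/w8.png

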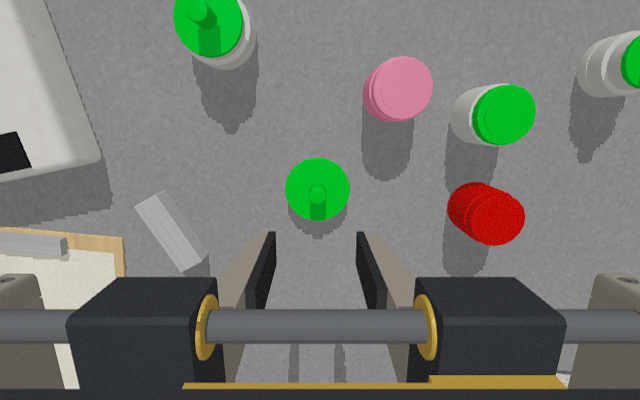

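The large pot is closed at (210,25), and the widest stopper is between the fingers at (317,190). I'm gripping it.

jog_arm(
  targets=[
    {"hand": 0,"tx": -1.6,"ty": 2.3,"tz": 28,"ax": 0,"ay": 0,"az": 0},
    {"hand": 0,"tx": 0,"ty": 0,"tz": 40,"ax": 0,"ay": 0,"az": 0},
    {"hand": 0,"tx": 0,"ty": 0,"tz": 40,"ax": 0,"ay": 0,"az": 0},
    {"hand": 0,"tx": 0,"ty": 0,"tz": 30,"ax": 0,"ay": 0,"az": 0},
    {"hand": 0,"tx": 0,"ty": 0,"tz": 15,"ax": 0,"ay": 0,"az": 0},
    {"hand": 0,"tx": 0,"ty": 0,"tz": 5,"ax": 0,"ay": 0,"az": 0},
    {"hand": 0,"tx": 0,"ty": 0,"tz": 0,"ax": 0,"ay": 0,"az": 0},
    {"hand": 1,"tx": 0,"ty": 0,"tz": 0,"ax": 0,"ay": 0,"az": 0},
    {"hand": 1,"tx": 0,"ty": 0,"tz": 0,"ax": 0,"ay": 0,"az": 0},
    {"hand": 1,"tx": 0,"ty": 0,"tz": 0,"ax": 0,"ay": 0,"az": 0},
    {"hand": 1,"tx": 0,"ty": 0,"tz": 0,"ax": 0,"ay": 0,"az": 0},
    {"hand": 1,"tx": 0,"ty": 0,"tz": 0,"ax": 0,"ay": 0,"az": 0},
    {"hand": 1,"tx": 0,"ty": 0,"tz": 0,"ax": 0,"ay": 0,"az": 0},
  ],
)

```text
clock: 20.25
tool_pos: [0.381, 0.3084, 0.0361]
tcp_rot: [-3.14, -0.001, -0.0]
ft_force: [-1.0, -0.1, 6.4]
width: 0.193
finger_force: 20.0
```

jog_arm(
  targets=[
    {"hand": 1,"tx": 0,"ty": 0,"tz": -20,"ax": 0,"ay": 0,"az": 0},
    {"hand": 1,"tx": 0,"ty": 0,"tz": -40,"ax": 0,"ay": 0,"az": 0},
    {"hand": 1,"tx": 0,"ty": 0,"tz": -40,"ax": 0,"ay": 0,"az": 0},
    {"hand": 1,"tx": 7,"ty": 11,"tz": -30,"ax": 0,"ay": 0,"az": 0},
    {"hand": 1,"tx": 15,"ty": 30,"tz": 0,"ax": 0,"ay": 0,"az": 0},
    {"hand": 1,"tx": 15,"ty": 30,"tz": 0,"ax": 0,"ay": 0,"az": 0},
    {"hand": 1,"tx": 15,"ty": 30,"tz": 0,"ax": 0,"ay": 0,"az": 0},
    {"hand": 1,"tx": 15,"ty": 30,"tz": 0,"ax": 0,"ay": 0,"az": 0},
    {"hand": 1,"tx": 15,"ty": 30,"tz": 0,"ax": 0,"ay": 0,"az": 0},
    {"hand": 1,"tx": 15,"ty": 30,"tz": 0,"ax": 0,"ay": 0,"az": 0},
    {"hand": 1,"tx": 20,"ty": 30,"tz": 0,"ax": 0,"ay": 0,"az": 0},
    {"hand": 1,"tx": 20,"ty": 30,"tz": 0,"ax": 0,"ay": 0,"az": 0},
    {"hand": 1,"tx": 20,"ty": 30,"tz": 0,"ax": 0,"ay": 0,"az": 0},
    {"hand": 1,"tx": 20,"ty": 30,"tz": 0,"ax": 0,"ay": 0,"az": 0},
    {"hand": 1,"tx": 15,"ty": 30,"tz": 0,"ax": 0,"ay": 0,"az": 0},
    {"hand": 1,"tx": 15,"ty": 30,"tz": 0,"ax": 0,"ay": 0,"az": 0},
    {"hand": 1,"tx": 15,"ty": 30,"tz": 0,"ax": 0,"ay": 0,"az": 0},
    {"hand": 1,"tx": 10,"ty": 30,"tz": 10,"ax": 0,"ay": 0,"az": 0},
    {"hand": 1,"tx": 5,"ty": 20,"tz": 10,"ax": 0,"ay": 0,"az": 0},
    {"hand": 1,"tx": 0,"ty": 0,"tz": 10,"ax": 0,"ay": 0,"az": 0},
  ],
)

```text
clock: 21.92
tool_pos: [0.6182, -0.147, 0.1349]
tcp_rot: [3.14, -0.001, -0.003]
ft_force: [-0.4, 0.2, -0.6]
width: 0.19
finger_force: 20.0
```

jog_arm(
  targets=[
    {"hand": 1,"tx": 0,"ty": 0,"tz": 0,"ax": 0,"ay": 0,"az": 0},
    {"hand": 1,"tx": 0,"ty": 0,"tz": 0,"ax": 0,"ay": 0,"az": 0},
    {"hand": 1,"tx": 0,"ty": 0,"tz": 0,"ax": 0,"ay": 0,"az": 0},
  ],
)

```text
clock: 22.17
tool_pos: [0.617, -0.1421, 0.1355]
tcp_rot: [-3.141, 0.0, 0.001]
ft_force: [-0.0, 0.7, -0.3]
width: 0.185
finger_force: 20.0
```

```bash
python3 - <<'E'
from h import *
from plant import arm
m,im,d=look("w9");t=arm.get_state()["tool_pos"]
pot(m,d,(.6185,-.238),.034);held(m,im,d,t,.035)
E
```

```text
22.2167 [ 0.6173 -0.1421  0.1358] [-3.141e+00 -0.000e+00  1.000e-03] 0.1856663880880595 [-0.3 -0.2 -0.4]
pot [ 0.6199 -0.2388  0.0423] [0.0676 0.0671 0.0106]
held off mm [-0.4149141  -1.13135537] res 4.038920517504511 knob [ 0.26477449  6.05371355 15.63783304] [19.26086596 31.83507896 13.03013431]
```

jog_arm(
  targets=[
    {"hand": 1,"tx": 1,"ty": 16,"tz": 0,"ax": 0,"ay": 0,"az": 0},
    {"hand": 1,"tx": 1.8,"ty": 32,"tz": 0,"ax": 0,"ay": 0,"az": 0},
    {"hand": 1,"tx": 0,"ty": 32,"tz": 0,"ax": 0,"ay": 0,"az": 0},
    {"hand": 1,"tx": 0,"ty": 15.9,"tz": 0,"ax": 0,"ay": 0,"az": 0},
    {"hand": 1,"tx": 0,"ty": 0,"tz": 10,"ax": 0,"ay": 0,"az": 0},
    {"hand": 1,"tx": 0,"ty": 0,"tz": 20,"ax": 0,"ay": 0,"az": 0},
    {"hand": 1,"tx": 0,"ty": 0,"tz": 15,"ax": 0,"ay": 0,"az": 0},
    {"hand": 1,"tx": 0,"ty": 0,"tz": 8,"ax": 0,"ay": 0,"az": 0},
    {"hand": 1,"tx": 0,"ty": 0,"tz": 6,"ax": 0,"ay": 0,"az": 0},
    {"hand": 1,"tx": 0,"ty": 0,"tz": 5,"ax": 0,"ay": 0,"az": 0},
    {"hand": 1,"tx": 0,"ty": 0,"tz": 4,"ax": 0,"ay": 0,"az": 0},
    {"hand": 1,"tx": 0,"ty": 0,"tz": 1,"ax": 0,"ay": 0,"az": 0},
    {"hand": 1,"tx": 0,"ty": 0,"tz": 1,"ax": 0,"ay": 0,"az": 0},
    {"hand": 1,"tx": 0,"ty": 0,"tz": 1,"ax": 0,"ay": 0,"az": 0},
    {"hand": 1,"tx": 0,"ty": 0,"tz": 1,"ax": 0,"ay": 0,"az": 0},
    {"hand": 1,"tx": 0,"ty": 0,"tz": 0,"ax": 0,"ay": 0,"az": 0},
  ],
)

```text
clock: 23.55
tool_pos: [0.6205, -0.2391, 0.0651]
tcp_rot: [3.141, -0.001, -0.0]
ft_force: [-4.1, 2.5, 11.0]
width: 0.19
finger_force: 20.0
```

jog_arm(
  targets=[
    {"hand": 1,"tx": 0,"ty": 0,"tz": 1,"ax": 0,"ay": 0,"az": 0},
    {"hand": 1,"tx": 0,"ty": 0,"tz": 0,"ax": 0,"ay": 0,"az": 0},
  ],
)

```text
clock: 23.72
tool_pos: [0.6206, -0.2391, 0.065]
tcp_rot: [3.141, -0.001, -0.0]
ft_force: [-6.4, 3.3, 18.4]
width: 0.19
finger_force: 20.0
```

jog_arm(
  targets=[
    {"hand": 0,"tx": 0,"ty": 0,"tz": -1.5,"ax": 0,"ay": 0,"az": 0},
    {"hand": 0,"tx": 0,"ty": 0,"tz": 0,"ax": 0,"ay": 0,"az": 0},
    {"hand": 0,"tx": 0,"ty": 0,"tz": 0,"ax": 0,"ay": 0,"az": 0},
    {"hand": 0,"tx": 0,"ty": 0,"tz": 0,"ax": 0,"ay": 0,"az": 0},
    {"hand": 0,"tx": 0,"ty": 0,"tz": -20,"ax": 0,"ay": 0,"az": 0},
    {"hand": 0,"tx": 0,"ty": 0,"tz": -40,"ax": 0,"ay": 0,"az": 0},
    {"hand": 0,"tx": 0,"ty": 0,"tz": -40,"ax": 0,"ay": 0,"az": 0},
    {"hand": 0,"tx": -15,"ty": 20,"tz": -30,"ax": 0,"ay": 0,"az": 0},
    {"hand": 0,"tx": -20,"ty": 30,"tz": 0,"ax": 0,"ay": 0,"az": 0},
    {"hand": 0,"tx": -20,"ty": 30,"tz": 0,"ax": 0,"ay": 0,"az": 0},
    {"hand": 0,"tx": -20,"ty": 30,"tz": 0,"ax": 0,"ay": 0,"az": 0},
    {"hand": 0,"tx": -20,"ty": 30,"tz": 0,"ax": 0,"ay": 0,"az": 0},
    {"hand": 0,"tx": -20,"ty": 30,"tz": 0,"ax": 0,"ay": 0,"az": 0},
    {"hand": 0,"tx": -20,"ty": 30,"tz": 0,"ax": 0,"ay": 0,"az": 0},
    {"hand": 0,"tx": -10,"ty": 15,"tz": 0,"ax": 0,"ay": 0,"az": 0},
    {"hand": 0,"tx": 0,"ty": 0,"tz": 0,"ax": 0,"ay": 0,"az": 0},
  ],
)

```text
clock: 25.05
tool_pos: [0.4726, -0.4572, 0.1934]
tcp_rot: [3.141, 0.001, -0.004]
ft_force: [0.4, -0.2, 0.6]
width: 0.505
finger_force: 0.0
```

```bash
python3 - <<'E'
from h import *
from plant import arm
im,d=arm.capture("side");m=arm.camera_model("side");c=im[130:320,200:420];cv2.imwrite("pics/s9.png",cv2.resize(c[:,:,::-1],None,fx=3.1,fy=3.1))
P=cloud(m,d);g=green(im)
for n,xy in dict(small=(.384,-.306),medium=(.507,.0105),large=(.539,.404),widest=(.62,-.2385)).items():
    q=P[g&(np.hypot(P[...,0]-xy[0],P[...,1]-xy[1])<.045)&(P[...,2]>.03)];print(n,len(q),np.percentile(q[:,2],[2,50,98]).round(4))
print(arm.get_state()["clock"],arm.get_state()["tool_pos"])
E
```

```text
Traceback (most recent call last):
IndexError: index -1 is out of bounds for axis 0 with size 0
```

View pics/s9.png

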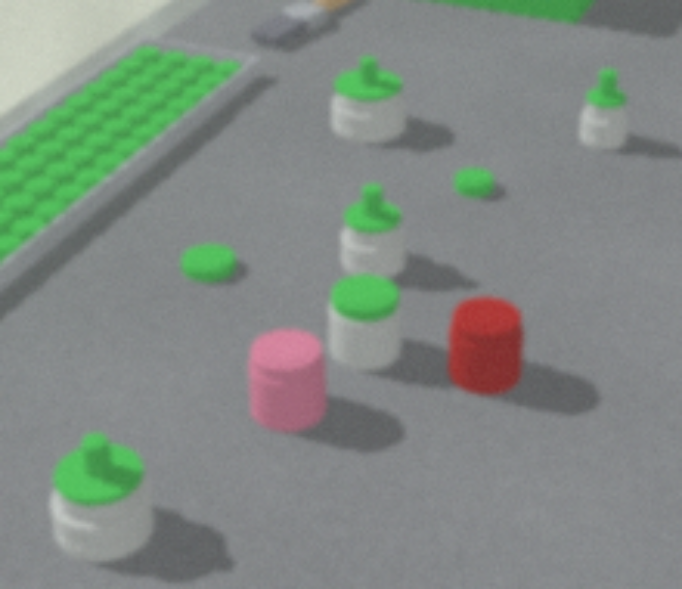

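The side view shows all four pots upright with their flanges flat: widest at (368,105), small at (605,110), medium at (372,235) and large at (98,500). The finished pot at (365,320) hasn't been touched. Handing in.

```bash
python3 -c "
from plant import arm
print(arm.job_done())"
```

```text
the job is handed in; nothing more can be done
None
```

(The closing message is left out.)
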